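# Close up a brass lantern with its LED candle

### The job

Finish the open brass lantern in the middle of the bench: stand the cream LED candle upright in the middle of its floor, turned so that the candle's black switch bar faces the doorway, then push the pierced door shut until it snaps home on its ball catch and stays shut, and after that tip the domed roof down flat onto the lantern. Do not knock the candle over, and leave everything else on the bench where it is.

Things in the scene. Friction and masses are not known exactly. Their poses are not given: they have to be found in the camera images.
- lantern: Fixed open brass lantern, a box 150 x 150 mm, 150 mm high, walls 4 mm, inside 142 mm wide, floor 8 mm thick; no top and one open side, the doorway. Origin: centre of its underside. -x points out of the doorway (roughly to world +y, the robot's left), y runs across it, z up. The roof leans out on the +x side. Catch housing (20 mm): x -80, y +88, z 75 mm.
- lantern_door (a joint): Angle of the pierced brass door: 0 shut, growing as it swings outwards (about +z); starts 0.9 to 1.4, at most 1.9. Panel 140 mm wide, from 12 to 148 mm above the bench, 8 mm thick, weakly sprung towards open. A nub on its free edge must be pushed past the catch's sprung ball in the last 12 mm (about 5 N at the edge), or it springs open again.
- door_hinge (a point): On the door's vertical hinge axis, in the middle of the door's thickness, 138 mm above the bench: in the lantern's frame x -79, y -70 mm (at the doorway's corner nearest the robot). Axes as the lantern's. The shut door extends from here along the lantern's +y.
- door_edge (a point): Top of the door's free edge, 140 mm from the hinge axis, 138 mm above the bench, mid-thickness. Axes turn with the door: its -x is the outward normal of the outer face (face 4 mm from here), its y points from the hinge to the free edge.
- lantern_roof (a joint): Angle of the roof: 0 lying flat on the lantern, growing as it tips up and back; starts 1.75 to 1.95 (leaning back past upright), at most 2.05. Stiff hinge: it stays where left; about 2 to 4 N at the free edge moves it.
- roof_hinge (a point): Middle of the roof's horizontal hinge axis, along the lantern's y, at the lantern's +x side: x +77 mm, 152 mm above the bench. Axes as the lantern's. The shut roof extends from here along the lantern's -x.
- roof_edge (a point): Middle of the roof's free edge, on its outer face. Roof: brass plate 156 x 156 x 8 mm, underside in the hinge's plane; on its outer face a dome of radius 50 mm, 45 mm high, with a 16 mm ball on top, centred 75 mm from the hinge: a flat margin 28 mm wide is left along the free edge. Its z is the outward normal, its x points from free edge to hinge.
- candle: Cream cylindrical LED candle, 58 mm diameter, 125 mm high, with a look-only orange flame up to 143 mm, about 220 g, on the bench to the robot's left. Origin: centre of its underside; z up; -x points at the black switch bar up its side (12 mm wide); a black line on the top points to it too. With its yaw equal to the lantern's, the bar faces the doorway.
- candle_switch (a point): Middle of the black switch bar on the candle's side, 29 mm from the axis, 65 mm above its underside.
- tea_glass: Bystander: empty tea glass, 72 mm diameter, 90 mm high, standing near the candle. Origin: centre of its underside.
- rivet_jar: Bystander: amber jar with a green cap, 68 mm diameter, 100 mm high, standing near the candle. Origin: centre of its underside.
- spare_dome: Bystander: loose dull brass dome, 110 mm diameter, 70 mm high with a ball on top (84 mm in all), on the robot's right. Origin: centre of its underside.

How it is judged:
By the outcome, as a careful person would: the job done as asked, in the order asked, and still so for the second after the job is handed in, with the robot touching nothing.
It also fails if it takes over 61 s, if anything falls off the work surface, if the arm or the gripper's body presses on something with over 40 N, if the wrist force passes 120 N, or if a joint passes its speed limit or range.

### The arm

A 6-joint arm with a two-finger parallel gripper is mounted at the origin on the work surface. World frame = base frame: x ahead of the robot, y to its left, z up, the work surface at z = 0. Lengths are in m, angles in rad, forces in N, time in s.
With the tool pointing down it reaches from about 0.35 to 0.875 m from the base axis. Payload 4.2 kg.
Tool frame: the origin (TCP) lies midway between the tips of the shut fingers; the grasp point (between the pads) lies 19 mm behind it; z points along the fingers, y is the direction in which the jaws open and shut (so a half turn about z gives the same grasp; the last joint's range is limited). The gripper opens to 87 mm and grips with 3 to 60 N. Pads are 19 mm wide; open, the fingers measure 117 mm over their backs; the gripper's body (75 mm by 190 mm) begins 51 mm behind the grasp point.
Start: joints at [1.599, 0.385, 0.008, 0, -1.194, -0.259], TCP at [0.143, 0.608, 0.223] pointing down, gripper open.
Joint ranges: [-3.14, 3.14], [-1.21, 2.06], [-1.07, 1.41], [-3.16, 2.05], [-2.99, -0.16], [-3.1, 3.1]. Speed limits (rad/s): [2.79, 2.79, 3.14, 3.14, 3.14, 3.14].

### API

Orientations are given as a rotation vector (axis times angle).
In Python, from workcell import robot gives the robot as it stands. The module is installed in compiled form; this text tells all that it offers.
- The arm moves only by the tool move_arm, never from a script. Its argument "motion" is text: rows parted by semicolons, each of 7 numbers parted by spaces: the shift along the tool's x, y, z in m, then the turn, a rotation vector about the tool's x, y, z in rad, then the opening, from 0 (shut) to 1 (fully open). In form: dx dy dz ax ay az claw; .... A call has exactly 5 rows; each row shifts and turns the commanded pose from where the row before left it, along the tool's axes as they then stand; what a row does not reach is not made up. A row lasts 1/8 s, in which the tool goes at most 62.5 mm and 10.7 degrees, less where a joint would pass 70% of its speed; a pose out of reach is approached as far as the arm can. A call is refused whole if a number of a shift passes 0.0625 or a number of a turn 0.188, either way. A call with a gripper value outside its range is refused whole. The fingers move at their own pace and stop on an object; "grip_force" is the grip in N (left out, the last holds). Time passes only in rows, so rows that do not move let the fingers close, or fill a call up. It gives the time, the measured TCP pose, the force and the opening at its end, in the units of the state.
- robot.get_state(): the state, without advancing time (a new reading comes with each control period).
- robot.camera(name): name is "scene" or "top"; returns a dict with "pixels" (384x512x3 uint8, red, green, blue), "K" (3x3 intrinsics, pixels), "rvec" (rotation vector, rad) and "tvec" (3), from world to camera coordinates, as OpenCV has them. Camera axes: x right, y down, z forward; pixel columns grow to the right and rows downward; lengths in m; the calibration is good to about 2 mm. A picture is of the moment at which its call begins. There is no depth.
- robot.sign_off(): hands the job in, once; it reports no verdict.
The state is a dict: "time_s": time; "joint_positions": joint angles; "qd": joint speeds; "joint_efforts": joint torques, N m; "eef_pos": TCP position; "tcp_rot": TCP orientation; "wrist_force": force on the tool from outside, world axes, zero at the start; "wrist_torque": the same for the moment, N m; "grip_width": finger opening in m.
Only numpy, scipy, OpenCV 4.12 (cv2) and the standard library are available. Lean on these libraries where they do the work, as an engineer would, in place of code of your own. Each camera call takes 0.05 s, during which the arm holds its last target. There are 200 camera calls.

## Working session

There is one attempt and no reset: what is moved stays moved. The work goes in short steps, Python scripts to look and compute and a tool call to move; the robot and the scene stay as the last step left them, time stands still between calls to the robot, and variables do not carry over. Pictures are saved under pics/ and viewed, about 8 in all and at most 12, crops included, and the job is handed in when it is done.

Besides the shell and the picture viewer there is one more tool, called as a command line: name --argument value ..., lists and objects as JSON in quotes. move_arm: Moves the arm, as the interface text tells. Its arguments: {"type":"object","properties":{"motion":{"type":"string"},"grip_force":{"type":"number"}},"required":["motion"]}

```bash
mkdir -p pics
cat > h.py <<'E'
import numpy as np, cv2
from workcell import robot
from scipy.spatial.transform import Rotation as R
def cam(n):
    c=robot.camera(n); Rm=R.from_rotvec(np.ravel(c["rvec"])).as_matrix(); t=np.ravel(c["tvec"])
    return c["pixels"],np.array(c["K"]),Rm,t
def ray(c,uv,z):
    _,K,Rm,t=c; o=-Rm.T@t; d=Rm.T@np.linalg.solve(K,[uv[0],uv[1],1]); return o+d*(z-o[2])/d[2]
def proj(c,p):
    _,K,Rm,t=c; q=K@(Rm@np.array(p)+t); return q[:2]/q[2]
def save(c,n,box=None,s=1.5):
    im=c[0][:,:,::-1]
    if box: im=im[box[1]:box[3],box[0]:box[2]]
    cv2.imwrite("pics/"+n,cv2.resize(im,None,fx=s,fy=s,interpolation=cv2.INTER_CUBIC))
E
python3 - <<'E'
from h import *
for n in("scene","top"):
    c=cam(n); save(c,n+"1.png"); print(n,(-c[2].T@c[3]).round(3),c[2][2].round(2),c[1][0,0])
print(robot.get_state())
E
```

```text
scene [1.044 0.464 0.917] [-0.48 -0.42 -0.77] 368.5420598621837
top [0.434 0.02  1.325] [ 0.08 -0.01 -1.  ] 470.6832766170855
{'time_s': 0.1, 'joint_positions': array([ 1.59857395e+00,  3.85449877e-01,  6.77445538e-03, -4.25061622e-04,
       -1.19397957e+00, -2.58605476e-01]), 'qd': array([ 0.00018725, -0.0001881 ,  0.00312682,  0.00238468, -0.00066195,
        0.00097586]), 'joint_efforts': array([ 4.70491941e-04, -3.91688383e+01,  1.87935680e+01,  4.23195854e+00,
        1.34670344e-02, -7.36143443e-05]), 'eef_pos': array([0.14284974, 0.60791383, 0.22159311]), 'tcp_rot': array([ 3.11878051e+00, -3.61805252e-01, -1.97509867e-04]), 'wrist_force': array([-0.05173337, -0.68091125,  0.28055649]), 'wrist_torque': array([-0.01067469,  0.04082261,  0.02614308]), 'grip_width': 0.0869504547160586}
```

View pics/scene1.png

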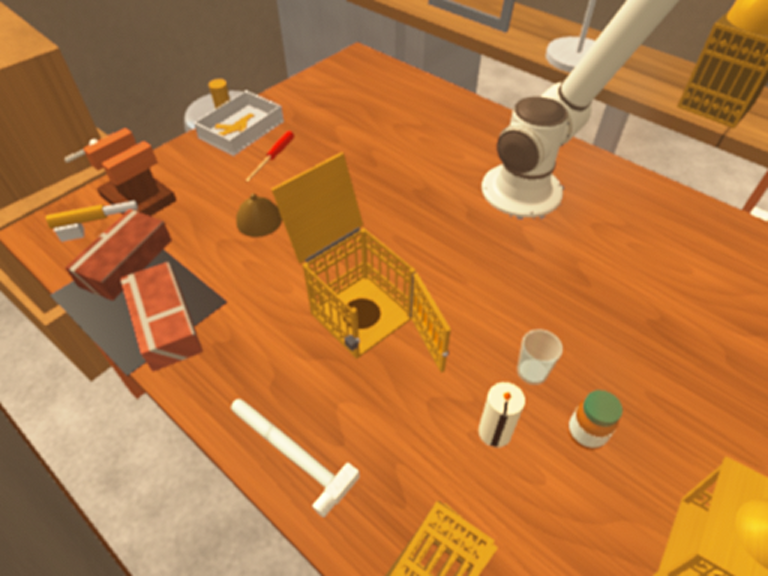

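View pics/top1.png

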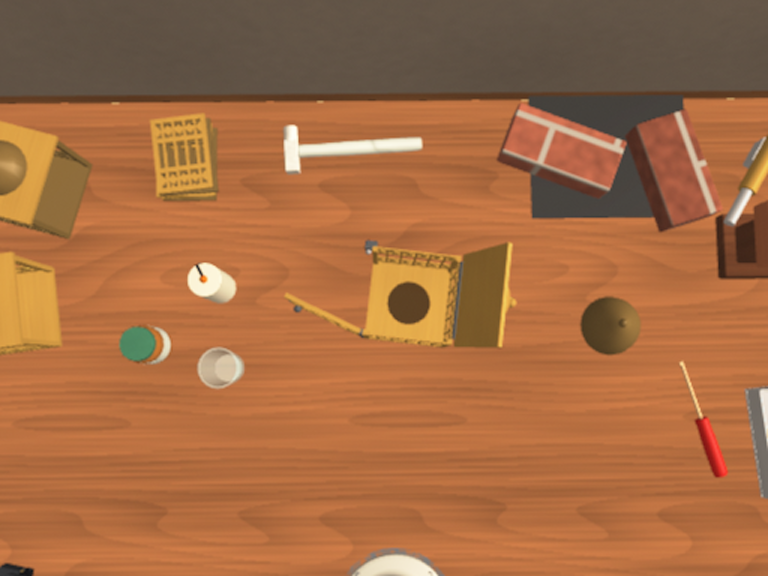

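The overview shows the candle at (212,283) in the top view, the glass at (220,368), the jar at (145,344) and the lantern at about (410,300). The door runs from the hinge at (362,333) to (288,296), and the roof leans back. I'll take close crops for corner pixels.

Run:
```python
from h import *
c=cam("top"); s=cam("scene")
a=c[0][150:240,110:350,::-1]; b=s[0][90:300,180:430,::-1]
cv2.imwrite("pics/crop1.png",cv2.resize(a,None,fx=3.3,fy=3.3,interpolation=cv2.INTER_CUBIC))
save(s,"crop2.png",(180,95,430,305),2.8)
import numpy as np
def blob(c,m,box):
    mm=np.zeros(m.shape,np.uint8); x0,y0,x1,y1=box; mm[y0:y1,x0:x1]=m[y0:y1,x0:x1]
    n,l,st,ce=cv2.connectedComponentsWithStats(mm); i=1+np.argmax(st[1:,4]); return ce[i],st[i],(l==i)
for n,q,bd,bc in(("top",c,(250,180,300,225),(115,165,165,210)),("scene",s,(225,190,265,225),(310,245,360,300))):
    p=q[0].astype(int); v=p.max(2)
    ce,st,_=blob(q,(v<115),bd); print(n,"disc",ce.round(1),st,ray(q,ce,.008).round(4))
    sat=v-p.min(2)
    ce,st,_=blob(q,(v>170)&(sat<75),bc); print(n,"cream",ce.round(1),st)
```

```text
top disc [272.  201.5] [259 189  27  26 566] [ 0.5598 -0.0334  0.008 ]
top cream [140.8 188.3] [125 175  32  27 538]
scene disc [243.5 208. ] [233 200  20  19 234] [ 0.5505 -0.0252  0.008 ]
scene cream [335.7 266. ] [320 256  29  30 336]
```

View pics/crop1.png

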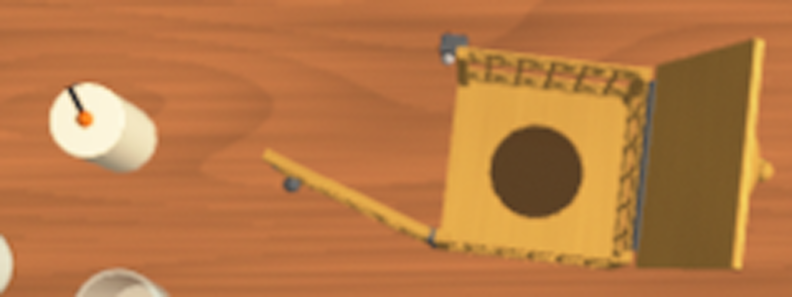

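View pics/crop2.png

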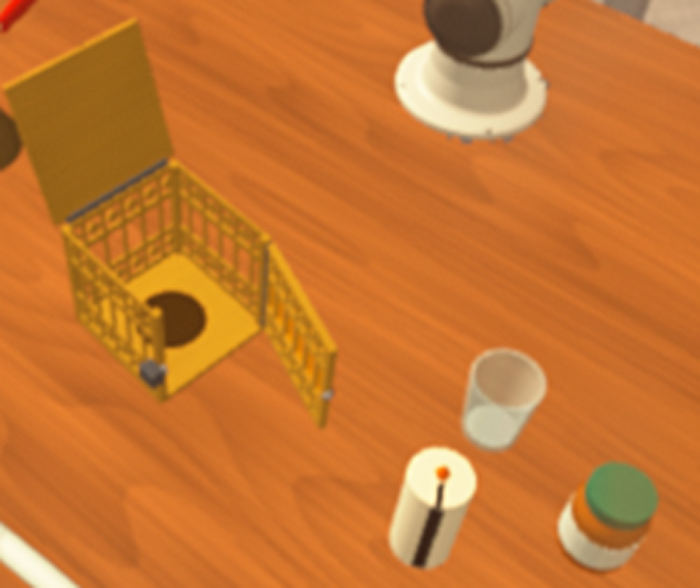

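The top crop shows the candle top centred at (87,119) with its black line running to (70,90). The doorway floor edge runs (460,85)-(443,235), the door goes from (435,238) to (265,153), and the roof hinge line is (652,85)-(637,248). The scene crop agrees on the layout. Next I'll turn these into positions.

Run:
```python
from h import *
c=cam("top"); s=cam("scene")
T=lambda u,v:(110+(u+.5)/3.3-.5,150+(v+.5)/3.3-.5)
S=lambda u,v:(180+(u+.5)/2.8-.5,95+(v+.5)/2.8-.5)
ang=lambda d:np.degrees(np.arctan2(d[1],d[0])).round(1)
# candle top via circle of bright cream in top view
p=c[0].astype(int); v=p.max(2)
top=((p[:,:,2]>185)&(v>225)).astype(np.uint8); m=np.zeros_like(top); m[165:210,115:165]=top[165:210,115:165]
ct=max(cv2.findContours(m,0,1)[0],key=cv2.contourArea); print("min circ",cv2.minEnclosingCircle(ct),"px radius expected",29*.4707/1.2)
ctr=ray(c,T(87.5,119.5),.125); tip=ray(c,T(70,88),.125); print("candle",ctr.round(4),"r",np.linalg.norm(tip-ctr).round(4),"bar ang",ang(tip-ctr))
k=(v<100)&(np.arange(384)[:,None]>165)&(np.arange(384)[:,None]<200)&(np.arange(512)>115)&(np.arange(512)<150); yx=np.argwhere(k); print("dark px",len(yx))
if len(yx)>3:
    q=yx[:,::-1].astype(float); a=q-q.mean(0); d=np.linalg.svd(a)[2][0]; P=ray(c,q.mean(0),.125); Q=ray(c,q.mean(0)+d*5,.125); print("line ang",ang(Q-P),ang(P-ctr))
sc=ray(s,S(440,479),.125); print("scene candle top ctr",sc.round(4),"bar bottom",ray(s,S(420,563),0).round(4), "cand bottom-ish ang",ang(ray(s,S(420,563),0)-ctr))
f1,f2=ray(c,T(460,85),.008),ray(c,T(443,235),.008); print("floor front",f1.round(4),f2.round(4),np.linalg.norm(f1-f2).round(3),ang(f1-f2))
h1,h2=ray(c,T(652,85),.152),ray(c,T(637,248),.152); print("roof hinge",h1.round(4),h2.round(4),np.linalg.norm(h1-h2).round(3),ang(h1-h2), "mid",((h1+h2)/2).round(4))
dh,de=ray(c,T(434,239),.148),ray(c,T(267,153),.148); print("door",dh.round(4),de.round(4),np.linalg.norm(dh-de).round(3),ang(de-dh))
print("scene door edge",ray(s,S(333,350),.148).round(4),"hinge",ray(s,S(268,243),.15).round(4), "roof hinge",ray(s,S(70,219),.152).round(4),ray(s,S(167,163),.152).round(4),ang(ray(s,S(70,219),.152)-ray(s,S(167,163),.152)))
print("glass rim",ray(c,(219/1.5,367/1.5),.09).round(3),"jar",ray(c,(138/1.5,343/1.5),.1).round(3))
L=np.array([.5598,-.0334])
for y in(-96.5,-95,-97):
    a=np.radians(y); X=np.array([np.cos(a),np.sin(a)]);Y=np.array([-X[1],X[0]])
    print(y,"pred door hinge",(L-.079*X-.07*Y).round(4),"roofhinge mid",(L+.077*X).round(4),"catch",(L-.08*X+.088*Y).round(4))
re=[ray(c,T(760,40),.30),ray(c,T(738,268),.30)]; print("roof edge @.30",[x.round(3) for x in re])
print("catch",ray(c,T(453,47),.085).round(4))
```

```text
min circ ((140.92857360839844, 187.9642791748047), 15.732436180114746) px radius expected 11.37525
candle [0.5922 0.319  0.125 ] r 0.0284 bar ang 29.2
dark px 8
line ang -152.1 31.4
scene candle top ctr [0.5944 0.3234 0.125 ] bar bottom [0.6097 0.336  0.    ] cand bottom-ish ang 44.3
floor front [0.6344 0.0304 0.008 ] [0.5061 0.046  0.008 ] 0.129 -6.9
roof hinge [ 0.6112 -0.1171  0.152 ] [ 0.487  -0.1034  0.152 ] 0.125 -6.3 mid [ 0.5491 -0.1102  0.152 ]
door [0.4955 0.0501 0.148 ] [0.5622 0.1766 0.148 ] 0.143 62.2
scene door edge [0.5612 0.1812 0.148 ] hinge [0.5011 0.0548 0.15  ] roof hinge [ 0.6094 -0.1147  0.152 ] [ 0.4858 -0.0963  0.152 ] -8.5
glass rim [0.442 0.3   0.09 ] jar [0.485 0.438 0.1  ]
-96.5 pred door hinge [0.4992 0.053 ] roofhinge mid [ 0.5511 -0.1099] catch [0.6563 0.0361]
-95 pred door hinge [0.497  0.0514] roofhinge mid [ 0.5531 -0.1101] catch [0.6544 0.0386]
-97 pred door hinge [0.4999 0.0535] roofhinge mid [ 0.5504 -0.1098] catch [0.6569 0.0353]
roof edge @.30 [array([ 0.619, -0.173,  0.3  ]), array([ 0.466, -0.154,  0.3  ])]
catch [0.6537 0.0352 0.085 ]
```

```bash
cat >> h.py <<'E'
def plan(wps,pose=None):
    """wps: (x,y,z,yaw_deg of tool x,claw,nrows); prints rows in tool axes (tool pointing down)"""
    st=robot.get_state(); p=st["eef_pos"]; r=R.from_rotvec(st["tcp_rot"]).as_matrix(); yaw=np.arctan2(r[1,0],r[0,0])
    if pose is not None: p,yaw=np.array(pose[:3],float),np.radians(pose[3])
    p=p.copy(); rows=[]
    for x,y,z,yd,cl,n in wps:
        tgt=np.radians(yd); d0=(np.array([x,y,z])-p)/n; dw=(tgt-yaw)/n
        for i in range(n):
            ca,sa=np.cos(yaw),np.sin(yaw)
            # tool x=(c,s,0), y=(s,-c,0), z=(0,0,-1)
            l=[round(d0[0]*ca+d0[1]*sa,4),round(d0[0]*sa-d0[1]*ca,4),round(-d0[2],4)]; a=round(-dw,3)
            w=np.array([ca*l[0]+sa*l[1],sa*l[0]-ca*l[1],-l[2]]); p+=w; yaw-=a
            rows.append("%g %g %g 0 0 %g %g"%(*l,a,cl))
    while len(rows)%5: rows.append("0 0 0 0 0 0 %g"%wps[-1][4])
    for i in range(0,len(rows),5): print("; ".join(rows[i:i+5]))
    print("end",p.round(4),np.degrees(yaw).round(1))
E
python3 - <<'E'
from h import *
plan([(.593,.320,.24,-13.2-136.3,.85,15)])
E
```

```text
0.0336 0.0118 -0.0012 0 0 0.159 0.85; 0.0351 0.0064 -0.0012 0 0 0.159 0.85; 0.0356 0.0007 -0.0012 0 0 0.159 0.85; 0.0353 -0.0049 -0.0012 0 0 0.159 0.85; 0.0341 -0.0104 -0.0012 0 0 0.159 0.85
0.032 -0.0157 -0.0012 0 0 0.159 0.85; 0.0291 -0.0206 -0.0012 0 0 0.159 0.85; 0.0255 -0.0249 -0.0012 0 0 0.159 0.85; 0.0212 -0.0286 -0.0012 0 0 0.159 0.85; 0.0164 -0.0316 -0.0012 0 0 0.159 0.85
0.0112 -0.0338 -0.0012 0 0 0.159 0.85; 0.0057 -0.0352 -0.0012 0 0 0.159 0.85; 0.0001 -0.0356 -0.0012 0 0 0.159 0.85; -0.0056 -0.0352 -0.0012 0 0 0.159 0.85; -0.0111 -0.0339 -0.0012 0 0 0.159 0.85
end [0.593  0.3199 0.2402] -149.9
```

move_arm --motion "0.0336 0.0118 -0.0012 0 0 0.159 0.85; 0.0351 0.0064 -0.0012 0 0 0.159 0.85; 0.0356 0.0007 -0.0012 0 0 0.159 0.85; 0.0353 -0.0049 -0.0012 0 0 0.159 0.85; 0.0341 -0.0104 -0.0012 0 0 0.159 0.85"

```text
time_s: 0.92
eef_pos: [0.2939, 0.5116, 0.2286]
tcp_rot: [-2.733, 1.549, 0.0]
wrist_force: [0.4, -0.4, -0.4]
grip_width: 0.0738
```

move_arm --motion "0.032 -0.0157 -0.0012 0 0 0.159 0.85; 0.0291 -0.0206 -0.0012 0 0 0.159 0.85; 0.0255 -0.0249 -0.0012 0 0 0.159 0.85; 0.0212 -0.0286 -0.0012 0 0 0.159 0.85; 0.0164 -0.0316 -0.0012 0 0 0.159 0.85"

```text
time_s: 1.55
eef_pos: [0.4439, 0.4155, 0.2346]
tcp_rot: [-1.921, 2.486, 0.0]
wrist_force: [0.2, 0.7, -0.1]
grip_width: 0.074
```

move_arm --motion "0.0112 -0.0338 -0.0012 0 0 0.159 0.85; 0.0057 -0.0352 -0.0012 0 0 0.159 0.85; 0.0001 -0.0356 -0.0012 0 0 0.159 0.85; -0.0056 -0.0352 -0.0012 0 0 0.159 0.85; -0.0111 -0.0339 -0.0012 0 0 0.159 0.85"

```text
time_s: 2.17
eef_pos: [0.5939, 0.3194, 0.2405]
tcp_rot: [0.808, -3.036, -0.0]
wrist_force: [0.0, 0.6, 0.3]
grip_width: 0.0738
```

Run:
```python
from h import *
st=robot.get_state(); print(st["joint_positions"].round(2),st["wrist_force"].round(2))
plan([(.593,.320,.24,-149.5,.85,1),(.593,.320,.085,-149.5,.85,6),(.593,.320,.085,-149.5,.85,3)])
c=cam("scene"); save(c,"s3.png",(230,130,430,310),3)
```

```text
[ 0.73  0.46  0.17 -0.   -1.28 -1.78] [0.04 0.6  0.27]
0.0005 0.001 0.0005 0 0 -0.012 0.85; -0 -0 0.0258 0 0 0 0.85; -0 -0 0.0258 0 0 0 0.85; -0 -0 0.0258 0 0 0 0.85; -0 -0 0.0258 0 0 0 0.85
-0 -0 0.0258 0 0 0 0.85; -0 -0 0.0258 0 0 0 0.85; -0 -0 0.0001 0 0 0 0.85; -0 -0 0.0001 0 0 0 0.85; -0 -0 0.0001 0 0 0 0.85
end [0.593  0.32   0.0849] -149.5
```

View pics/s3.png

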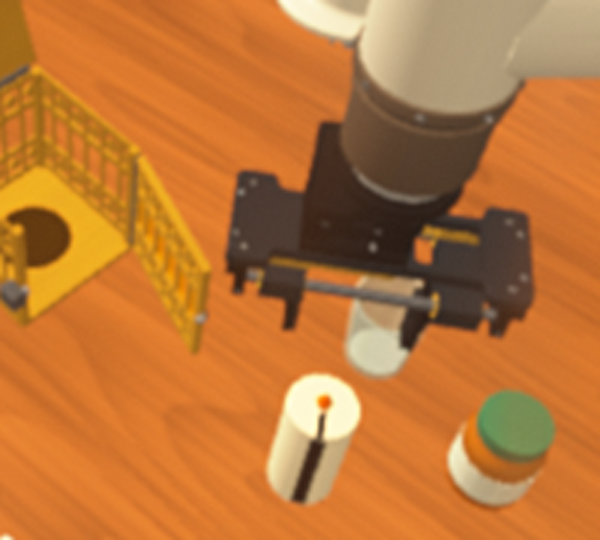

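The picture shows the fingers centred above the candle, with the glass and jar clear. Descending.

move_arm --motion "0.0005 0.001 0.0005 0 0 -0.012 0.85; 0 0 0.0258 0 0 0 0.85; 0 0 0.0258 0 0 0 0.85; 0 0 0.0258 0 0 0 0.85; 0 0 0.0258 0 0 0 0.85"

```text
time_s: 2.85
eef_pos: [0.5909, 0.3217, 0.1363]
tcp_rot: [-0.839, 3.027, 0.0]
wrist_force: [0.6, 0.0, 0.1]
grip_width: 0.074
```

move_arm --motion "0 0 0.0258 0 0 0 0.85; 0 0 0.0258 0 0 0 0.85; 0 0 0 0 0 0 0.85; 0 0 0 0 0 0 0.5; 0 0 0 0 0 0 0.5" --grip_force 15

```text
time_s: 3.48
eef_pos: [0.5926, 0.3215, 0.087]
tcp_rot: [-0.835, 3.026, 0.002]
wrist_force: [-0.4, 0.5, 0.6]
grip_width: 0.0612
```

Run:
```python
from h import *
st=robot.get_state(); print(st["grip_width"],st["wrist_force"].round(2),st["eef_pos"].round(4))
L=np.array([.5585,-.0332])
plan([(.593,.320,.085,-149.5,.5,2),(.593,.320,.25,-149.5,.5,5),(L[0],L[1],.25,-96.7,.5,11)])
```

```text
0.06116662554100467 [-0.4   0.5   0.64] [0.5926 0.3215 0.087 ]
0.0002 -0.0007 0.001 0 0 0.003 0.5; 0.0002 -0.0007 0.001 0 0 0.003 0.5; 0 -0 -0.033 0 0 0 0.5; 0 -0 -0.033 0 0 0 0.5; 0 -0 -0.033 0 0 0 0.5
0 -0 -0.033 0 0 0 0.5; 0 -0 -0.033 0 0 0 0.5; 0.019 -0.0261 -0 0 0 -0.084 0.5; 0.0211 -0.0244 -0 0 0 -0.084 0.5; 0.0231 -0.0225 -0 0 0 -0.084 0.5
0.0249 -0.0205 -0 0 0 -0.084 0.5; 0.0265 -0.0183 -0 0 0 -0.084 0.5; 0.028 -0.0161 -0 0 0 -0.084 0.5; 0.0292 -0.0137 -0 0 0 -0.084 0.5; 0.0303 -0.0112 -0 0 0 -0.084 0.5
0.0311 -0.0086 -0 0 0 -0.084 0.5; 0.0317 -0.0059 -0 0 0 -0.084 0.5; 0.0321 -0.0032 -0 0 0 -0.084 0.5; 0 0 0 0 0 0 0.5; 0 0 0 0 0 0 0.5
end [ 0.5586 -0.0331  0.25  ] -96.5
```

move_arm --motion "0 0 0 0 0 0 0.4; 0 0 0 0 0 0 0.4; 0 0 0 0 0 0 0.4; 0 0 -0.005 0 0 0 0.4; 0 0 -0.02 0 0 0 0.4" --grip_force 20

```text
time_s: 4.1
eef_pos: [0.5904, 0.3194, 0.1077]
tcp_rot: [0.832, -3.023, 0.003]
wrist_force: [-0.3, 0.2, -2.8]
grip_width: 0.0575
```

move_arm --motion "0 0 -0.03 0 0 0 0.4; 0 0 -0.035 0 0 0 0.4; 0 0 -0.035 0 0 0 0.4; 0 0 -0.03 0 0 0 0.4; 0 0 -0.01 0 0 0 0.4"

```text
time_s: 4.72
eef_pos: [0.5924, 0.3208, 0.2515]
tcp_rot: [-0.834, 3.027, 0.001]
wrist_force: [-0.2, -0.3, -2.5]
grip_width: 0.0575
```

Run:
```python
from h import *
st=robot.get_state(); print(st["grip_width"],st["wrist_force"].round(2))
plan([(.5585,-.0332,.25,-96.7,.4,15)])
```

```text
0.05749930837312933 [-0.22 -0.27 -2.49]
0.014 -0.0191 0.0001 0 0 -0.061 0.4; 0.0152 -0.0182 0.0001 0 0 -0.061 0.4; 0.0162 -0.0173 0.0001 0 0 -0.061 0.4; 0.0173 -0.0162 0.0001 0 0 -0.061 0.4; 0.0182 -0.0152 0.0001 0 0 -0.061 0.4
0.0191 -0.014 0.0001 0 0 -0.061 0.4; 0.0199 -0.0128 0.0001 0 0 -0.061 0.4; 0.0207 -0.0116 0.0001 0 0 -0.061 0.4; 0.0214 -0.0103 0.0001 0 0 -0.061 0.4; 0.0219 -0.009 0.0001 0 0 -0.061 0.4
0.0224 -0.0076 0.0001 0 0 -0.061 0.4; 0.0229 -0.0063 0.0001 0 0 -0.061 0.4; 0.0232 -0.0048 0.0001 0 0 -0.061 0.4; 0.0235 -0.0034 0.0001 0 0 -0.061 0.4; 0.0236 -0.002 0.0001 0 0 -0.061 0.4
end [ 0.5585 -0.0331  0.25  ] -96.8
```

move_arm --motion "0.014 -0.0191 0 0 0 -0.061 0.4; 0.0152 -0.0182 0 0 0 -0.061 0.4; 0.0162 -0.0173 0 0 0 -0.061 0.4; 0.0173 -0.0162 0 0 0 -0.061 0.4; 0.0182 -0.0152 0 0 0 -0.061 0.4"

```text
time_s: 5.35
eef_pos: [0.5798, 0.2016, 0.248]
tcp_rot: [1.286, -2.862, -0.0]
wrist_force: [0.9, 0.3, -2.3]
grip_width: 0.0574
```

move_arm --motion "0.0191 -0.014 0 0 0 -0.061 0.4; 0.0199 -0.0128 0 0 0 -0.061 0.4; 0.0207 -0.0116 0 0 0 -0.061 0.4; 0.0214 -0.0103 0 0 0 -0.061 0.4; 0.0219 -0.009 0 0 0 -0.061 0.4"

```text
time_s: 5.98
eef_pos: [0.5684, 0.0838, 0.2482]
tcp_rot: [1.706, -2.634, -0.002]
wrist_force: [0.4, 0.3, -1.9]
grip_width: 0.0576
```

move_arm --motion "0.0224 -0.0076 0 0 0 -0.061 0.4; 0.0229 -0.0063 0 0 0 -0.061 0.4; 0.0232 -0.0048 0 0 0 -0.061 0.4; 0.0235 -0.0034 0 0 0 -0.061 0.4; 0.0236 -0.002 0 0 0 -0.061 0.4"

```text
time_s: 6.6
eef_pos: [0.5571, -0.034, 0.2483]
tcp_rot: [2.087, -2.345, -0.004]
wrist_force: [-0.1, 0.3, -2.4]
grip_width: 0.0574
```

Run:
```python
from h import *
st=robot.get_state(); print(st["grip_width"],st["wrist_force"].round(2),st["joint_positions"].round(2))
plan([(.5585,-.0332,.25,-96.7,.4,1),(.5585,-.0332,.105,-96.7,.4,6)])
c=cam("scene"); save(c,"s4.png",(170,80,330,260),3.3)
```

```text
0.057411073073826605 [-0.11  0.34 -2.44] [ 0.23  0.26 -0.11 -0.   -1.21 -0.35]
-0.0009 -0.0013 -0.0017 0 0 0.001 0.4; -0 -0 0.0242 0 0 -0 0.4; -0 -0 0.0242 0 0 -0 0.4; -0 -0 0.0242 0 0 -0 0.4; -0 -0 0.0242 0 0 -0 0.4
-0 -0 0.0242 0 0 -0 0.4; -0 -0 0.0242 0 0 -0 0.4; 0 0 0 0 0 0 0.4; 0 0 0 0 0 0 0.4; 0 0 0 0 0 0 0.4
end [ 0.5585 -0.0332  0.1048] -96.7
```

View pics/s4.png

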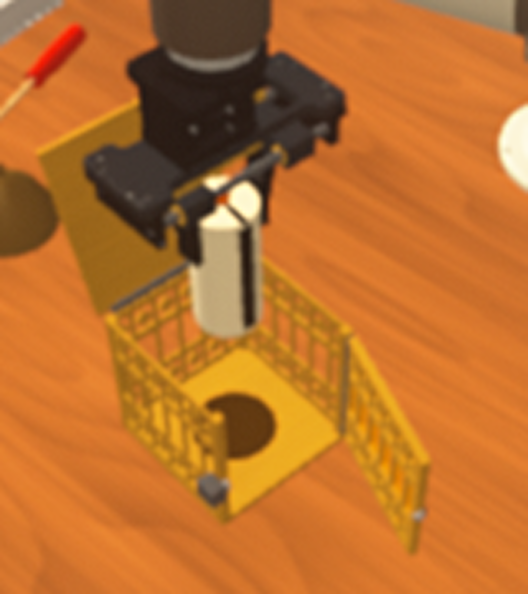

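The candle hangs vertical over the lantern, with its bar at crop (248,300) facing the doorway. I'll check its angle numerically.

Run:
```python
from h import *
s=cam("scene"); t=robot.get_state()["eef_pos"]
p=s[0].astype(int); v=p.max(2); zb=t[2]-.087
# bar pixels: per-row dark run centres inside candle; intersect rays with vertical cylinder r=.029 about TCP
o=-s[2].T@s[3]; A=[]
for r in range(158,175):
    cols=[c for c in range(236,252) if v[r,c]<120]
    if not cols: continue
    d=s[2].T@np.linalg.solve(s[1],[np.mean(cols),r,1]); e=(o-t)[:2]; a=d[:2]@d[:2]; b=e@d[:2]; c=e@e-.029**2
    D=b*b-a*c
    if D<0: continue
    k=(-b-D**.5)/a; q=e+k*d[:2]; A.append((r,len(cols),round(np.degrees(np.arctan2(q[1],q[0])),1)))
print(A)
```

```text
[(158, 4, np.float64(81.1)), (159, 4, np.float64(80.8)), (160, 4, np.float64(80.6)), (161, 4, np.float64(80.4)), (162, 3, np.float64(83.3)), (163, 3, np.float64(83.1)), (164, 3, np.float64(82.8)), (165, 3, np.float64(82.6)), (166, 4, np.float64(85.7)), (167, 4, np.float64(85.4)), (168, 4, np.float64(85.2)), (169, 4, np.float64(84.9)), (170, 4, np.float64(84.7)), (171, 4, np.float64(84.4)), (172, 4, np.float64(84.1)), (173, 4, np.float64(83.9)), (174, 4, np.float64(83.6))]
```

move_arm --motion "-0.0009 -0.0013 -0.0017 0 0 0 0.4; 0 0 0.024 0 0 0 0.4; 0 0 0.024 0 0 0 0.4; 0 0 0.024 0 0 0 0.4; 0 0 0.024 0 0 0 0.4"

```text
time_s: 7.32
eef_pos: [0.5597, -0.0315, 0.1548]
tcp_rot: [2.087, -2.348, -0.001]
wrist_force: [-0.4, -1.2, -2.6]
grip_width: 0.0571
```

The bar averages about 83.3°, which matches the doorway. Lowering the rest of the way.

move_arm --motion "-0.001 0.001 0.022 0 0 0 0.4; 0 0 0.018 0 0 0 0.4; 0 0 0.01 0 0 0 0.4; 0 0 0.006 0 0 0 0.4; 0 0 0.002 0 0 0 0.4"

```text
time_s: 7.95
eef_pos: [0.559, -0.0311, 0.098]
tcp_rot: [-2.087, 2.348, -0.0]
wrist_force: [-0.5, -0.4, -2.5]
grip_width: 0.0574
```

move_arm --motion "0 0 0.001 0 0 0 0.4; 0 0 0.001 0 0 0 0.4; 0 0 0.001 0 0 0 0.4; 0 0 0 0 0 0 0.4; 0 0 0 0 0 0 0.4"

```text
time_s: 8.57
eef_pos: [0.5589, -0.0314, 0.095]
tcp_rot: [-2.086, 2.349, -0.0]
wrist_force: [-0.0, -0.3, -2.2]
grip_width: 0.0577
```

move_arm --motion "0 0 0.001 0 0 0 0.4; 0 0 0.001 0 0 0 0.4; 0 0 0.0005 0 0 0 0.4; 0 0 0 0 0 0 0.4; 0 0 0 0 0 0 0.4"

```text
time_s: 9.2
eef_pos: [0.559, -0.0317, 0.0947]
tcp_rot: [2.087, -2.348, 0.002]
wrist_force: [-3.5, -0.8, 9.4]
grip_width: 0.0576
```

move_arm --motion "0 0 -0.001 0 0 0 0.4; 0 0 0 0 0 0 0.8; 0 0 0 0 0 0 0.85; 0 0 0 0 0 0 0.85; 0 0 0 0 0 0 0.85"

```text
time_s: 9.82
eef_pos: [0.5589, -0.0313, 0.0932]
tcp_rot: [2.087, -2.348, -0.0]
wrist_force: [0.1, -0.2, -0.1]
grip_width: 0.0736
```

move_arm --motion "0 0 -0.01 0 0 0 0.85; 0 0 -0.03 0 0 0 0.85; 0 0 -0.04 0 0 0 0.85; 0 0 -0.04 0 0 0 0.85; 0 0 -0.04 0 0 0 0.85"

```text
time_s: 10.45
eef_pos: [0.5587, -0.0314, 0.2557]
tcp_rot: [-2.086, 2.348, -0.001]
wrist_force: [1.0, -0.0, -0.3]
grip_width: 0.0737
```

Run:
```python
from h import *
c=cam("scene"); save(c,"s5.png",(170,100,330,260),3.6)
print(robot.get_state()["eef_pos"])
L=np.array([.5585,-.0332]); a=np.radians(-96.7); X=np.array([np.cos(a),np.sin(a)]);Y=np.array([-X[1],X[0]]); H=L-.079*X-.07*Y
def pt(th,r,off): # point radius r along the door, off outside mid-thickness
    b=np.radians(-6.7)+th; e=np.array([np.cos(b),np.sin(b)]); n=np.array([-e[1],e[0]]); return H+r*e+off*n,np.degrees(b)
print("H",H.round(4))
for th in(1.5,1.2,.9,.6,.3,.1,0,-.05): print(th,pt(th,.122,.004+.013)[0].round(4),round(pt(th,0,0)[1],1))
```

```text
[ 0.56177189 -0.03168223  0.26214884]
H [0.4982 0.0534]
1.5 [0.5043 0.1765] 79.2
1.2 [0.5403 0.1692] 62.1
0.9 [0.5727 0.1515] 44.9
0.6 [0.5983 0.1252] 27.7
0.3 [0.6151 0.0924] 10.5
0.1 [0.6205 0.0684] -1.0
0 [0.6213 0.0561] -6.7
-0.05 [0.6213 0.0499] -9.6
```

View pics/s5.png

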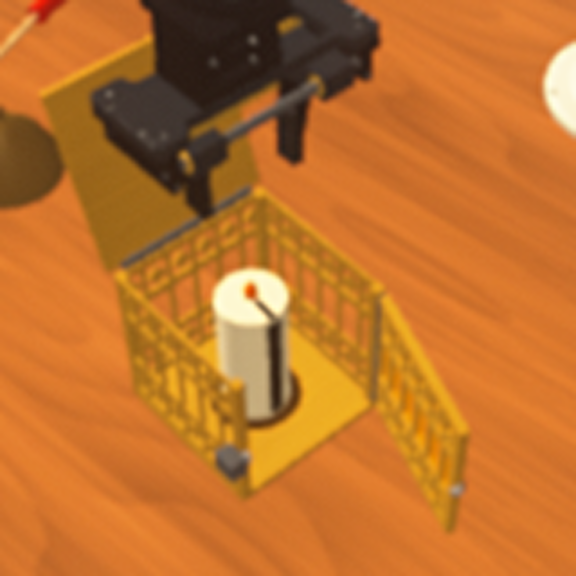

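The candle stands upright near the floor centre, with its bar at crop (275,365) facing the doorway. Next is the door, which has to be approached on its robot side.

Run:
```python
from h import *
L=np.array([.5585,-.0332]); a=np.radians(-96.7); X=np.array([np.cos(a),np.sin(a)]);Y=np.array([-X[1],X[0]]); H=L-.079*X-.07*Y
def pt(th,r,off):
    b=np.radians(-6.7)+th; e=np.array([np.cos(b),np.sin(b)]); n=np.array([-e[1],e[0]]); return H+r*e+off*n
q=pt(1.2,.120,.045); print(q)
plan([(q[0]-.05,q[1]-.05,.27,-60,0,4),(q[0],q[1],.25,-96.7+68.8,0,4),(q[0],q[1],.11,-27.9,0,5)])
c=cam("top"); p=c[0].astype(int); save(c,"t6.png",(180,120,360,260),3)
```

```text
[0.51467714 0.18052323]
-0.0374 0.0288 -0.002 0 0 -0.16 0; -0.0416 0.0225 -0.002 0 0 -0.16 0; -0.0446 0.0156 -0.002 0 0 -0.16 0; -0.0465 0.0083 -0.002 0 0 -0.16 0; -0.0046 -0.0171 0.005 0 0 -0.14 0
-0.0022 -0.0176 0.005 0 0 -0.14 0; 0.0003 -0.0177 0.005 0 0 -0.14 0; 0.0028 -0.0175 0.005 0 0 -0.14 0; -0 0 0.028 0 0 -0 0; -0 0 0.028 0 0 -0 0
-0 0 0.028 0 0 -0 0; -0 0 0.028 0 0 -0 0; -0 0 0.028 0 0 -0 0; 0 0 0 0 0 0 0; 0 0 0 0 0 0 0
end [0.5148 0.1806 0.1101] -27.9
```

move_arm --motion "-0.0374 0.0288 -0.002 0 0 -0.16 0; -0.0416 0.0225 -0.002 0 0 -0.16 0; -0.0446 0.0156 -0.002 0 0 -0.16 0; -0.0465 0.0083 -0.002 0 0 -0.16 0; -0.0046 -0.0171 0.005 0 0 -0.14 0"

```text
time_s: 11.18
eef_pos: [0.473, 0.1453, 0.2579]
tcp_rot: [-2.826, 1.365, -0.002]
wrist_force: [0.0, 0.5, -0.4]
grip_width: 0.032
```

move_arm --motion "-0.0022 -0.0176 0.005 0 0 -0.14 0; 0.0003 -0.0177 0.005 0 0 -0.14 0; 0.0028 -0.0175 0.005 0 0 -0.14 0; 0 0 0.028 0 0 0 0; 0 0 0.028 0 0 0 0"

```text
time_s: 11.8
eef_pos: [0.5121, 0.1812, 0.1849]
tcp_rot: [-3.048, 0.76, -0.0]
wrist_force: [0.1, -0.3, -0.1]
grip_width: 0.0006
```

move_arm --motion "0 0 0.028 0 0 0 0; 0 0 0.028 0 0 0 0; 0 0 0.028 0 0 0 0; 0 0 0 0 0 0 0; 0 0 0 0 0 0 0"

```text
time_s: 12.42
eef_pos: [0.5128, 0.1814, 0.1026]
tcp_rot: [-3.047, 0.759, -0.002]
wrist_force: [0.7, 1.1, 0.0]
grip_width: 0.0001
```

Run:
```python
from h import *
c=cam("scene"); save(c,"s6.png",(190,120,350,260),3.6)
st=robot.get_state();print(st["eef_pos"],st["wrist_force"],st["joint_positions"].round(2))
L=np.array([.5585,-.0332]); a=np.radians(-96.7); X=np.array([np.cos(a),np.sin(a)]);Y=np.array([-X[1],X[0]]); H=L-.079*X-.07*Y
def pt(th,r,off):
    b=np.radians(-6.7)+th; e=np.array([np.cos(b),np.sin(b)]); n=np.array([-e[1],e[0]]); return H+r*e+off*n
w=[]
for th,n in((1.2,3),(1.05,2),(.9,2),(.75,2),(.6,2),(.45,2),(.3,2),(.2,2),(.12,2),(.06,2),(.02,2)):
    q=pt(th,.12,.0145); w.append((q[0],q[1],.11,-96.7+np.degrees(th),0,n))
plan(w)
```

```text
[0.51298397 0.18155984 0.10292233] [0.59853644 0.69327687 0.61190495] [ 0.64  0.37 -0.35  0.   -0.85  0.44]
0.0108 0 -0.0024 0 0 -0 0; 0.0108 0 -0.0024 0 0 -0 0; 0.0108 0 -0.0024 0 0 -0 0; 0.0091 -0.0004 0.0001 0 0 0.075 0; 0.009 -0.001 0.0001 0 0 0.075 0
0.0091 -0.0004 -0 0 0 0.075 0; 0.009 -0.0011 -0 0 0 0.075 0; 0.009 -0.0004 -0 0 0 0.075 0; 0.009 -0.0011 -0 0 0 0.075 0; 0.009 -0.0004 -0 0 0 0.075 0
0.009 -0.0011 -0 0 0 0.075 0; 0.0091 -0.0004 -0 0 0 0.075 0; 0.009 -0.0011 -0 0 0 0.075 0; 0.009 -0.0004 -0 0 0 0.075 0; 0.009 -0.0011 -0 0 0 0.075 0
0.006 -0.0005 -0 0 0 0.05 0; 0.006 -0.0008 -0 0 0 0.05 0; 0.0048 -0.0003 -0 0 0 0.04 0; 0.0048 -0.0005 -0 0 0 0.04 0; 0.0036 -0.0004 -0 0 0 0.03 0
0.0036 -0.0005 -0 0 0 0.03 0; 0.0024 -0.0002 -0 0 0 0.02 0; 0.0024 -0.0003 -0 0 0 0.02 0; 0 0 0 0 0 0 0; 0 0 0 0 0 0 0
end [0.619  0.0563 0.1099] -95.6
```

View pics/s6.png

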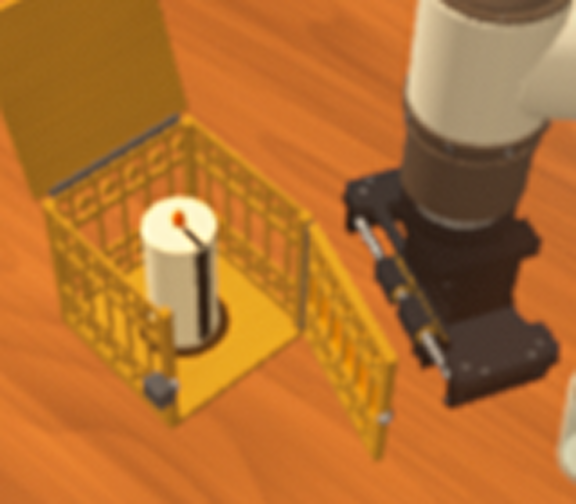

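The tool is outside the door, and the glass and lantern are clear. Now sweeping the door shut.

move_arm --motion "0.0108 0 -0.0024 0 0 0 0; 0.0108 0 -0.0024 0 0 0 0; 0.0108 0 -0.0024 0 0 0 0; 0.0091 -0.0004 0 0 0 0.075 0; 0.009 -0.001 0 0 0 0.075 0" --grip_force 20

```text
time_s: 13.1
eef_pos: [0.5579, 0.1574, 0.1089]
tcp_rot: [-2.981, 0.991, -0.0]
wrist_force: [0.2, -0.7, -0.1]
grip_width: 0.0005
```

move_arm --motion "0.0091 -0.0004 0 0 0 0.075 0; 0.009 -0.0011 0 0 0 0.075 0; 0.009 -0.0004 0 0 0 0.075 0; 0.009 -0.0011 0 0 0 0.075 0; 0.009 -0.0004 0 0 0 0.075 0"

```text
time_s: 13.72
eef_pos: [0.5919, 0.128, 0.1087]
tcp_rot: [-2.744, 1.529, -0.0]
wrist_force: [0.4, 0.7, -0.5]
grip_width: 0.0004
```

move_arm --motion "0.009 -0.0011 0 0 0 0.075 0; 0.0091 -0.0004 0 0 0 0.075 0; 0.009 -0.0011 0 0 0 0.075 0; 0.009 -0.0004 0 0 0 0.075 0; 0.009 -0.0011 0 0 0 0.075 0"

```text
time_s: 14.35
eef_pos: [0.6131, 0.0882, 0.1087]
tcp_rot: [2.411, -2.014, -0.0]
wrist_force: [-1.7, 0.3, 0.0]
grip_width: 0.0006
```

move_arm --motion "0.006 -0.0005 0 0 0 0.05 0; 0.006 -0.0008 0 0 0 0.05 0; 0.0048 -0.0003 0 0 0 0.04 0; 0.0048 -0.0005 0 0 0 0.04 0; 0.0036 -0.0004 0 0 0 0.03 0"

```text
time_s: 14.98
eef_pos: [0.6178, 0.0639, 0.1087]
tcp_rot: [-2.187, 2.254, -0.0]
wrist_force: [0.4, 4.2, 0.6]
grip_width: 0.0006
```

move_arm --motion "0.0036 -0.0005 0 0 0 0.03 0; 0.0024 -0.0002 0 0 0 0.02 0; 0.0024 -0.0003 0 0 0 0.02 0; 0 0 0 0 0 0 0; 0 0 0 0 0 0 0"

```text
time_s: 15.6
eef_pos: [0.6182, 0.0559, 0.1087]
tcp_rot: [-2.11, 2.327, -0.0]
wrist_force: [0.8, 3.0, 0.6]
grip_width: 0.0003
```

Run:
```python
from h import *
c=cam("scene"); save(c,"s7.png",(180,110,350,260),3.5)
st=robot.get_state();print(st["eef_pos"],st["wrist_force"])
```

```text
[0.61816442 0.05582665 0.10871486] [-0.1886703   3.43095126  0.05777657]
```

View pics/s7.png

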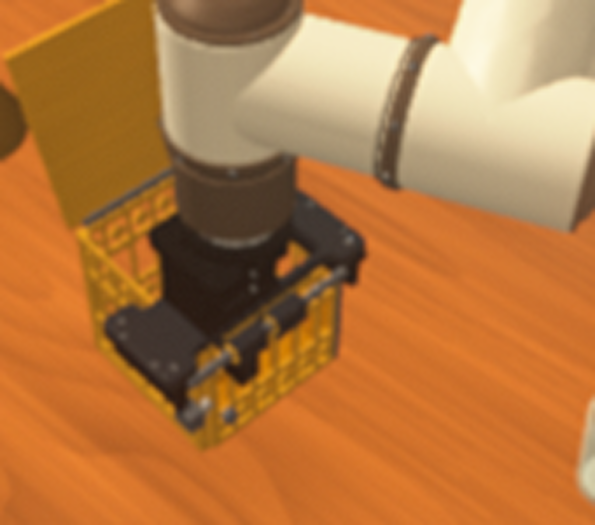

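The door is nearly shut, with about 3 N on it. I'll push on until the force rises and then drops at the snap.

move_arm --motion "0.0015 0 0 0 0 0.005 0; 0.0015 0 0 0 0 0.005 0; 0.0015 0 0 0 0 0 0; 0 0 0 0 0 0 0; 0 0 0 0 0 0 0"

```text
time_s: 16.27
eef_pos: [0.6182, 0.0542, 0.1087]
tcp_rot: [-2.095, 2.335, 0.002]
wrist_force: [-1.2, 11.5, 0.6]
grip_width: 0.0005
```

move_arm --motion "0.0015 0 0 0 0 0.005 0; 0.001 0 0 0 0 0 0; 0.001 0 0 0 0 0 0; 0 0 0 0 0 0 0; 0 0 0 0 0 0 0"

```text
time_s: 16.9
eef_pos: [0.6184, 0.054, 0.1088]
tcp_rot: [-2.087, 2.336, 0.005]
wrist_force: [-0.9, 22.1, 0.7]
grip_width: 0.0005
```

The tool stalled at a hard stop while the force rose from 11 to 22 N. Backing off and rising to check that the door stays shut.

move_arm --motion "-0.004 0 0 0 0 0 0; -0.012 0 0 0 0 0 0; -0.02 0 0 0 0 0 0; -0.02 0 0 0 0 0 0; -0.01 0 -0.03 0 0 0 0"

```text
time_s: 17.52
eef_pos: [0.6231, 0.1144, 0.1362]
tcp_rot: [2.089, -2.338, -0.004]
wrist_force: [0.5, -0.1, -0.3]
grip_width: 0.0003
```

move_arm --motion "0 0 -0.05 0 0 0 0; 0 0 -0.055 0 0 0 0; 0 0 -0.055 0 0 0 0; 0 0 -0.05 0 0 0 0; 0 0 -0.04 0 0 0 0"

```text
time_s: 18.15
eef_pos: [0.6247, 0.114, 0.3914]
tcp_rot: [-2.091, 2.342, -0.002]
wrist_force: [1.1, 0.1, 0.2]
grip_width: 0.0006
```

Run:
```python
from h import *
c=cam("scene"); t=cam("top"); 
a=cv2.resize(c[0][100:260,170:330,::-1],None,fx=2.4,fy=2.4,interpolation=cv2.INTER_CUBIC)
b=cv2.resize(t[0][130:250,230:350,::-1],None,fx=3.2,fy=3.2,interpolation=cv2.INTER_CUBIC)
cv2.imwrite("pics/s8.png",np.hstack([a,b]))
st=robot.get_state();print(st["eef_pos"],st["tcp_rot"],st["wrist_force"],st["joint_positions"].round(2))
```

```text
[0.62616113 0.11397533 0.3947901 ] [-2.08634448  2.33601895 -0.00835126] [ 1.36110637 -0.08151903  0.52669203] [ 0.44  0.34  0.37  0.   -1.58 -0.55]
```

View pics/s8.png

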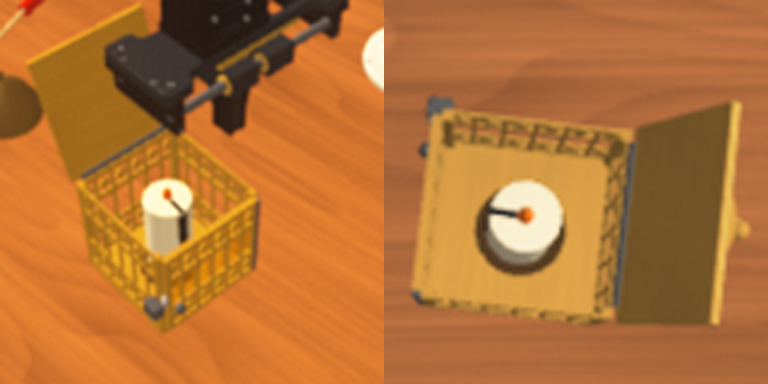

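Both views show the door shut flush at its catch and staying shut. The candle is upright and centred, with its line pointing to the doorway. Now for the roof, pushed from behind along its arc.

```bash
cat > roof.py <<'E'
from h import *
L=np.array([.5585,-.0332]); a=np.radians(-96.7); X=np.array([np.cos(a),np.sin(a)]); Hr=L+.077*X
def wp(th,s,ex=0,dz=0):
    cx=-s*np.cos(th)+.008*np.sin(th); cz=s*np.sin(th)+.008*np.cos(th)
    if th>np.pi/2: cx=max(cx,-.153*np.cos(th)+.008*np.sin(th))
    q=Hr+(cx+.0105+ex)*X; return q[0],q[1],.152+cz+dz
E
python3 - <<'E'
from roof import *
A=wp(1.875,.14,.045)
print(A)
plan([(A[0],A[1],.39,-96.7,0,10),(*A,-96.7,0,5)])
E
```

```text
(np.float64(0.5368037565753452), np.float64(-0.21789131772317172), np.float64(0.28317574137584056))
0.034 0.0051 0.0005 0 0 0 0; 0.034 0.0051 0.0005 0 0 0 0; 0.034 0.0051 0.0005 0 0 0 0; 0.034 0.0051 0.0005 0 0 0 0; 0.034 0.0051 0.0005 0 0 0 0
0.034 0.0051 0.0005 0 0 0 0; 0.034 0.0051 0.0005 0 0 0 0; 0.034 0.0051 0.0005 0 0 0 0; 0.034 0.0051 0.0005 0 0 0 0; 0.034 0.0051 0.0005 0 0 0 0
-0 0.0001 0.0213 0 0 0.001 0; -0 0.0001 0.0213 0 0 0.001 0; -0 0.0001 0.0213 0 0 0.001 0; -0 0.0001 0.0213 0 0 0.001 0; -0 0.0001 0.0213 0 0 0.001 0
end [ 0.5367 -0.2181  0.2833] -96.7
```

move_arm --motion "0.034 0.0051 0.0005 0 0 0 0; 0.034 0.0051 0.0005 0 0 0 0; 0.034 0.0051 0.0005 0 0 0 0; 0.034 0.0051 0.0005 0 0 0 0; 0.034 0.0051 0.0005 0 0 0 0"

```text
time_s: 18.88
eef_pos: [0.5797, -0.0532, 0.3852]
tcp_rot: [2.092, -2.342, -0.002]
wrist_force: [0.5, 0.4, 0.1]
grip_width: 0.0004
```

move_arm --motion "0.034 0.0051 0.0005 0 0 0 0; 0.034 0.0051 0.0005 0 0 0 0; 0.034 0.0051 0.0005 0 0 0 0; 0.034 0.0051 0.0005 0 0 0 0; 0.034 0.0051 0.0005 0 0 0 0"

```text
time_s: 19.5
eef_pos: [0.5353, -0.2192, 0.3827]
tcp_rot: [2.092, -2.342, -0.002]
wrist_force: [0.8, -0.5, -0.4]
grip_width: 0.0007
```

move_arm --motion "0 0 0.0213 0 0 0.001 0; 0 0 0.0213 0 0 0.001 0; 0 0 0.0213 0 0 0.001 0; 0 0 0.0213 0 0 0.001 0; 0 0 0.0213 0 0 0.001 0"

```text
time_s: 20.12
eef_pos: [0.5355, -0.2182, 0.2756]
tcp_rot: [2.086, -2.348, -0.002]
wrist_force: [0.1, 1.1, 0.2]
grip_width: 0.0005
```

Run:
```python
from roof import *
c=cam("scene"); t=cam("top")
a_=cv2.resize(c[0][50:210,150:310,::-1],None,fx=2.4,fy=2.4,interpolation=cv2.INTER_CUBIC)
b=cv2.resize(t[0][130:250,250:370,::-1],None,fx=3.2,fy=3.2,interpolation=cv2.INTER_CUBIC)
cv2.imwrite("pics/s9.png",np.hstack([a_,b]))
st=robot.get_state();print(st["eef_pos"],st["wrist_force"],st["joint_positions"].round(2))
w=[(*wp(1.87,.140),-96.7,0,4)]
for i,th in enumerate(np.linspace(1.8,.12,28)): w.append((*wp(th,.140+.008*(i/27)),-96.7,0,1))
w+=[(*wp(.05,.148),-96.7,0,2),(*wp(0,.148),-96.7,0,2)]
plan(w)
```

```text
[ 0.53416662 -0.21776372  0.27366369] [-0.02666301  0.84820886  0.2073778 ] [-0.11  0.28 -0.02 -0.   -1.28 -0.01]
-0.0115 -0.0006 -0.0024 0 0 -0 0; -0.0115 -0.0006 -0.0024 0 0 -0 0; -0.0115 -0.0006 -0.0024 0 0 -0 0; -0.0115 -0.0006 -0.0024 0 0 -0 0; -0.0101 -0.0002 -0.0033 0 0 -0.001 0
-0.0092 0 -0.0025 0 0 -0 0; -0.0094 0 -0.0019 0 0 -0 0; -0.0094 0 -0.0015 0 0 -0 0; -0.0093 0 -0.0009 0 0 -0 0; -0.0088 0 -0.0003 0 0 -0 0
-0.0089 0 0.0002 0 0 -0 0; -0.0088 0 0.0008 0 0 -0 0; -0.0088 0 0.0013 0 0 -0 0; -0.0087 0 0.0018 0 0 -0 0; -0.0086 0 0.0024 0 0 -0 0
-0.0084 0 0.003 0 0 -0 0; -0.0083 0 0.0034 0 0 -0 0; -0.008 0 0.004 0 0 -0 0; -0.0078 0 0.0045 0 0 -0 0; -0.0076 0 0.005 0 0 -0 0
-0.0072 0 0.0054 0 0 -0 0; -0.0068 0 0.0059 0 0 -0 0; -0.0065 0 0.0064 0 0 -0 0; -0.0061 0 0.0067 0 0 -0 0; -0.0057 0.0001 0.0071 0 0 -0 0
-0.0052 -0 0.0075 0 0 -0 0; -0.0048 -0 0.0078 0 0 -0 0; -0.0043 -0 0.0081 0 0 -0 0; -0.0038 -0 0.0083 0 0 -0 0; -0.0032 -0 0.0086 0 0 -0 0
-0.0028 -0 0.0088 0 0 -0 0; -0.0021 -0 0.009 0 0 -0 0; -0.0007 -0 0.0051 0 0 -0 0; -0.0007 -0 0.0051 0 0 -0 0; -0.0003 -0 0.0037 0 0 -0 0
-0.0003 -0 0.0037 0 0 -0 0; 0 0 0 0 0 0 0; 0 0 0 0 0 0 0; 0 0 0 0 0 0 0; 0 0 0 0 0 0 0
end [0.5655 0.0268 0.1601] -96.7
```

View pics/s9.png

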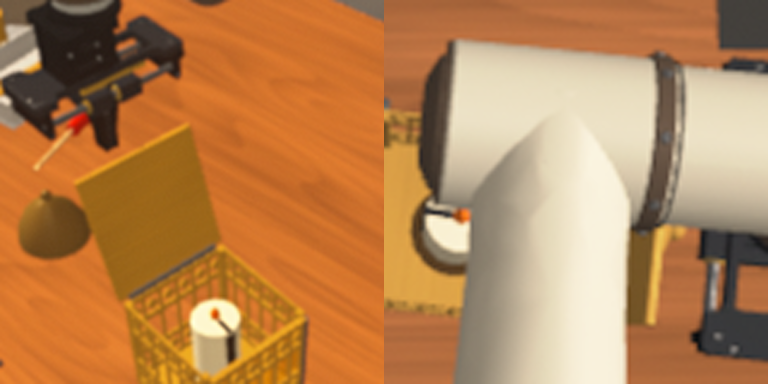

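The tool is behind the roof, and its fingertips are just below the free-edge height. Pushing along the arc.

move_arm --motion "-0.0115 -0.0006 -0.0024 0 0 0 0; -0.0115 -0.0006 -0.0024 0 0 0 0; -0.0115 -0.0006 -0.0024 0 0 0 0; -0.0115 -0.0006 -0.0024 0 0 0 0; -0.0101 -0.0002 -0.0033 0 0 0 0"

```text
time_s: 20.85
eef_pos: [0.5449, -0.1632, 0.2911]
tcp_rot: [2.086, -2.348, 0.002]
wrist_force: [-0.3, -1.8, 1.6]
grip_width: 0.0009
```

move_arm --motion "-0.0092 0 -0.0025 0 0 0 0; -0.0094 0 -0.0019 0 0 0 0; -0.0094 0 -0.0015 0 0 0 0; -0.0093 0 -0.0009 0 0 0 0; -0.0088 0 -0.0003 0 0 0 0"

```text
time_s: 21.48
eef_pos: [0.5506, -0.1168, 0.2969]
tcp_rot: [-2.086, 2.348, 0.0]
wrist_force: [1.1, -1.7, 0.1]
grip_width: 0.0003
```

move_arm --motion "-0.0089 0 0.0002 0 0 0 0; -0.0088 0 0.0008 0 0 0 0; -0.0088 0 0.0013 0 0 0 0; -0.0087 0 0.0018 0 0 0 0; -0.0086 0 0.0024 0 0 0 0"

```text
time_s: 22.1
eef_pos: [0.5551, -0.0735, 0.2903]
tcp_rot: [2.086, -2.348, -0.001]
wrist_force: [-0.3, -1.3, -0.9]
grip_width: 0.0007
```

Run:
```python
from roof import *
c=cam("scene"); save(c,"s10.png",(150,50,330,250),2.6)
st=robot.get_state();print(st["eef_pos"],st["wrist_force"])
```

```text
[ 0.55523658 -0.07267862  0.28995032] [-1.00110275 -0.42382232  0.06487091]
```

View pics/s10.png

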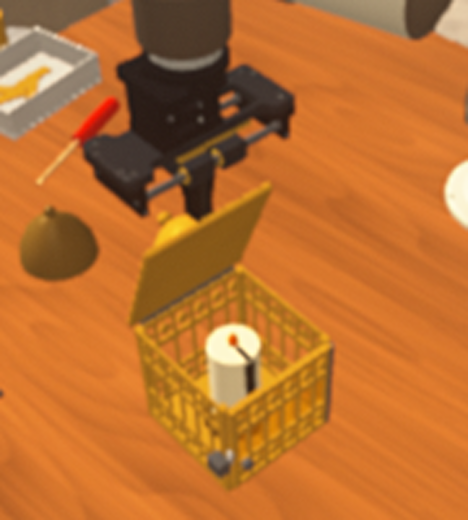

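The roof is past upright and following the fingers, with the dome side outward; the candle and door are undisturbed. That was my last viewable picture, so further checks are numeric. Continuing down.

move_arm --motion "-0.0084 0 0.003 0 0 0 0; -0.0083 0 0.0034 0 0 0 0; -0.008 0 0.004 0 0 0 0; -0.0078 0 0.0045 0 0 0 0; -0.0076 0 0.005 0 0 0 0"

```text
time_s: 22.78
eef_pos: [0.5602, -0.0337, 0.2705]
tcp_rot: [-2.087, 2.348, -0.0]
wrist_force: [-1.3, -0.7, -1.1]
grip_width: 0.0006
```

move_arm --motion "-0.0072 0 0.0054 0 0 0 0; -0.0068 0 0.0059 0 0 0 0; -0.0065 0 0.0064 0 0 0 0; -0.0061 0 0.0067 0 0 0 0; -0.0057 0 0.0071 0 0 0 0"

```text
time_s: 23.4
eef_pos: [0.5641, -0.0017, 0.2388]
tcp_rot: [-2.086, 2.348, -0.0]
wrist_force: [0.5, -1.0, 0.4]
grip_width: 0.0006
```

move_arm --motion "-0.0052 0 0.0075 0 0 0 0; -0.0048 0 0.0078 0 0 0 0; -0.0043 0 0.0081 0 0 0 0; -0.0038 0 0.0083 0 0 0 0; -0.0032 0 0.0086 0 0 0 0"

```text
time_s: 24.02
eef_pos: [0.5665, 0.0193, 0.1984]
tcp_rot: [-2.086, 2.348, 0.0]
wrist_force: [0.6, -0.0, 0.8]
grip_width: 0.0007
```

Run:
```python
from roof import *
st=robot.get_state();print(st["eef_pos"],st["wrist_force"])
plan([(*wp(.12,.148),-96.7,0,3),(*wp(.05,.148),-96.7,0,2)])
```

```text
[0.56648188 0.0192556  0.19838228] [ 0.64429134 -0.02349123  0.8284329 ]
-0.0018 0.0006 0.0069 0 0 -0 0; -0.0018 0.0006 0.0069 0 0 -0 0; -0.0018 0.0006 0.0069 0 0 -0 0; -0.0007 0 0.0051 0 0 -0.001 0; -0.0007 0 0.0051 0 0 -0.001 0
end [0.5655 0.0262 0.1675] -96.6
```

move_arm --motion "-0.0018 0 0.0069 0 0 0 0; -0.0018 0 0.0069 0 0 0 0; -0.0018 0 0.0069 0 0 0 0; -0.0007 0 0.0051 0 0 0 0; -0.0007 0 0.0051 0 0 0 0"

```text
time_s: 24.65
eef_pos: [0.5673, 0.0258, 0.1677]
tcp_rot: [-2.086, 2.349, 0.0]
wrist_force: [-0.0, 0.3, 0.6]
grip_width: 0.0005
```

move_arm --motion "0 0 0.003 0 0 0 0; 0 0 0.003 0 0 0 0; 0 0 0.002 0 0 0 0; 0 0 0 0 0 0 0; 0 0 0 0 0 0 0"

```text
time_s: 25.28
eef_pos: [0.5673, 0.0257, 0.1604]
tcp_rot: [-2.086, 2.348, -0.0]
wrist_force: [-1.6, 0.4, 3.6]
grip_width: 0.0004
```

Contact at z=.1604, which is the top of the plate when flat (.160). I'll press a little to seat it.

move_arm --motion "0 0 0.001 0 0 0 0; 0 0 0.001 0 0 0 0; 0 0 0.001 0 0 0 0; 0 0 0 0 0 0 0; 0 0 0 0 0 0 0"

```text
time_s: 25.9
eef_pos: [0.5674, 0.0257, 0.1602]
tcp_rot: [-2.087, 2.347, -0.002]
wrist_force: [-6.2, 1.1, 15.6]
grip_width: 0.0004
```

move_arm --motion "0 0 0.001 0 0 0 0; 0 0 0.001 0 0 0 0; 0 0 0 0 0 0 0; 0 0 0 0 0 0 0; 0 0 0 0 0 0 0"

```text
time_s: 26.52
eef_pos: [0.5674, 0.0257, 0.1601]
tcp_rot: [-2.088, 2.346, -0.004]
wrist_force: [-10.4, 2.7, 23.1]
grip_width: 0.0004
```

It's on a hard stop at the expected height. Retreating straight up and clear.

move_arm --motion "0 0 -0.008 0 0 0 0; 0 0 -0.03 0 0 0 0; 0 0 -0.05 0 0 0 0; -0.01 0 -0.06 0 0 0 0; -0.03 0 -0.05 0 0 0 0"

```text
time_s: 27.15
eef_pos: [0.5721, 0.0648, 0.3552]
tcp_rot: [-2.083, 2.35, -0.001]
wrist_force: [1.5, 0.8, 0.3]
grip_width: 0.0004
```

move_arm --motion "-0.05 0 0 0 0 0 0; -0.055 0 0 0 0 0 0; -0.055 0 0 0 0 0 0; -0.04 0 0 0 0 0 0; 0 0 0 0 0 0 0"

```text
time_s: 27.78
eef_pos: [0.5954, 0.2668, 0.3505]
tcp_rot: [2.088, -2.343, -0.001]
wrist_force: [-0.2, -0.8, -0.1]
grip_width: 0.0006
```

Run:
```python
from roof import *
t=cam("top"); s=cam("scene"); o=cv2.imread("pics/top1.png"); o=cv2.resize(o,(512,384),interpolation=cv2.INTER_AREA)[:,:,::-1]
Y=np.array([-X[1],X[0]])
for n,c in(("top",t),("scene",s)):
    p=c[0].astype(int); print(n)
    # predicted shut-roof corners at top of plate, and colour just in/outside each edge
    for lab,lx,ly in(("-x",-1,0),("+y",0,1),("-y",0,-1),("+x",1,0)):
        r=[]
        for k in(.060,.070,.074,.082,.090):
            q=L+k*lx*X+k*ly*Y; u=proj(c,(*q,.160)).round().astype(int); r.append(tuple(int(z) for z in p[u[1],u[0]]))
        print(lab,r)
# roof plate bounding box (brass) in top view
p=t[0]; hsv=cv2.cvtColor(p,cv2.COLOR_RGB2HSV); m=np.zeros(hsv.shape[:2],np.uint8)
m[140:250,225:345]=cv2.inRange(hsv,(18,120,110),(32,255,255))[140:250,225:345]
ct=max(cv2.findContours(cv2.morphologyEx(m,2,np.ones((5,5))),0,1)[0],key=cv2.contourArea); rc=cv2.minAreaRect(ct); print(rc,[ray(t,b,.16)[:2].round(3) for b in cv2.boxPoints(rc)])
print("pred",[(L+x*X+y*Y).round(3) for x in(-.076,.08) for y in(-.078,.078)])
# bystanders: image difference in their boxes
for nm,(x0,y0,x1,y1) in dict(glass=(125,225,168,265),jar=(75,210,118,248),dome=(383,192,430,240),hammer=(185,80,285,118)).items():
    print(nm,np.abs(p[y0:y1,x0:x1].astype(int)-o[y0:y1,x0:x1]).mean().round(1))
print(robot.get_state()["eef_pos"],robot.get_state()["wrist_force"])
save(s,"final_s.png"); save(t,"final_t.png")
```

```text
top
-x [(230, 173, 76), (228, 170, 76), (230, 171, 76), (216, 154, 70), (182, 110, 64)]
+y [(225, 166, 73), (224, 165, 73), (223, 163, 72), (181, 108, 63), (175, 105, 62)]
-y [(229, 171, 76), (230, 173, 75), (225, 167, 74), (190, 120, 66), (185, 111, 64)]
+x [(229, 172, 76), (229, 172, 74), (236, 181, 80), (184, 118, 76), (201, 122, 71)]
scene
-x [(240, 177, 33), (239, 176, 35), (240, 176, 35), (192, 128, 27), (225, 155, 30)]
+y [(238, 174, 32), (237, 172, 32), (237, 171, 31), (192, 123, 32), (194, 130, 29)]
-y [(239, 174, 32), (239, 176, 34), (236, 167, 37), (220, 122, 44), (217, 118, 44)]
+x [(241, 179, 35), (241, 178, 31), (232, 150, 41), (209, 114, 43), (209, 114, 43)]
((273.408203125, 196.8077392578125), (62.95843505859375, 61.98740768432617), 6.483074188232422) [array([0.49 , 0.056]), array([0.644, 0.038]), array([ 0.625, -0.119]), array([ 0.471, -0.099])]
pred [array([0.49 , 0.051]), array([0.645, 0.033]), array([ 0.472, -0.104]), array([ 0.627, -0.122])]
glass 1.4
jar 2.4
dome 1.0
hammer 1.4
[0.59547853 0.26407474 0.35197719] [ 0.25689969  0.25343852 -0.4216692 ]
```

Run:
```python
from roof import *
t=cam("top"); p=t[0]; Y=np.array([-X[1],X[0]])
a,b=p.copy(),cv2.cvtColor(p,cv2.COLOR_RGB2HSV)
print("brass px where open door would be:",int((cv2.inRange(b,(18,120,110),(32,255,255))[185:225,225:238]>0).sum()))
for x in(-.0805,-.088,-.1,-.12): print(x,[tuple(int(v) for v in p[tuple(proj(t,(*(L+x*X+y*Y),.148)).round().astype(int)[::-1])]) for y in(-.05,0,.05,.066)])
robot.sign_off()
```

```text
brass px where open door would be: 0
-0.0805 [(210, 153, 68), (216, 154, 70), (198, 144, 78), (199, 153, 89)]
-0.088 [(183, 111, 64), (185, 111, 65), (184, 111, 64), (176, 108, 63)]
-0.1 [(180, 108, 63), (182, 110, 64), (185, 112, 65), (175, 107, 61)]
-0.12 [(189, 114, 66), (181, 109, 64), (186, 112, 66), (177, 107, 63)]
the job is handed in; nothing more can be done
```

The lantern is finished and handed in at about 28 s of the 61 s allowed. I set the candle first, then shut the door, then lowered the roof.

- **Candle:** it stands upright near the middle of the floor. Just before I lowered it, its switch bar measured about 83° against the doorway's 83.3°. After release the pictures showed it upright with the bar facing the doorway. With the roof on I could not see it again.
- **Door:** I pushed it until it stopped dead at about 22 N. I never saw the snap itself, but the door stayed shut after I backed off. The last picture before hand-in shows brass in its shut position along its whole width, and none where an open door would be.
- **Roof:** the fingers stopped at 160 mm, the height expected for the plate lying flat, and I pressed to about 23 N. Seen from above, the plate's outline is within about 5 mm of the predicted shut position. I put that 5 mm down to the door being counted in the outline.
- **Bystanders:** the glass, jar, loose dome and hammer look unchanged from the first picture. The arm was clear and touching nothing at hand-in.

I used all 12 allowed picture views before the roof was down, so the final checks were by pixel measurement only. None of them failed.

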